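Take the depth of a blind bore with a sliding depth gauge and set its stop

TASK

Slide the depth gauge along the block until its rod stands over the bore, and push the rod down until it bottoms out in the bore. Then push the stop on the rod down until it rests on the bridge, so that the gauge holds the depth; leave the gauge standing flat on the block with rod and stop fully down, and do not disturb the screwdriver or the tape measure.

Things in the scene. Friction and masses are not known exactly. Their poses are not given: they have to be found in the camera images.
- block: Aluminium block, 60 (its x) x 320 (its y) x 60 mm high, screwed down to the bench by a 35 mm foot at each end, so it does not move. Origin at the centre of its underside; z up, y along its length. One round blind bore, 26 mm wide and 38 mm deep, opens in its flat top.
- bore_mouth (a point): Centre of the mouth of the blind bore, level with the top of the block: on the block's centre line, 75 mm from the block's centre towards its +y end.
- bore_floor (a point): Centre of the flat floor of the bore, 38 mm straight below its mouth.
- gauge: Loose steel depth gauge, about 0.9 kg, saddling the block: a bridge plate 82 (x) x 140 (y) x 18 mm on the block's top, and cheeks reaching 22 mm down its sides with 2 mm play, so it slides only along the block, easily. Origin on the rod's axis at the bridge's underside; axes as the block's. The bridge reaches 55 mm to +y, 85 mm to -y. It starts 75 to 115 mm short of the bore, on the -y side.
- gauge_tail (a point): Middle of the upright end face of the bridge on its -y side, 9 mm above the block's top; 85 mm from the rod's axis. The place to push the gauge towards the bore.
- bridge_top (a point): Top of the bridge at the rod, 18 mm above the block's top: where the stop comes to rest.
- rod_tip (a point): Lower end of the gauge's upright steel rod, 12 mm thick. At the start it hides in the bridge, 4 to 9 mm above the block's top. The rod slides up and down in the bridge with 3 N of friction and stays where it is left; over solid metal it stops on the block's top.
- knob_top (a point): Centre of the flat top of the black knob on the rod, 22 mm across and 14 mm high; 103 mm above the rod's tip. Push here (3 N and more) to lower the rod; the stop travels with it.
- stop_under (a point): Underside, on the rod's axis, of the stop: a dark steel collar 26 mm across and 12 mm high on the rod between knob and bridge, with two flat arms. It grips the rod with 7 N of friction and stays where it is left on it. Once the rod is on the bore's floor the stop still stands 8 to 14 mm above the bridge.
- stop_arm_near (a point): Top of the stop's arm on the gauge's -x side, 30 mm from the rod's axis and 10 mm above the stop's underside. The arms are 18 mm wide (y), 8 mm thick and reach 42 mm from the axis. Push down here (7 N and more) to move the stop down the rod; on a free rod this takes the rod along first.
- stop_arm_far (a point): The same point on the arm on the gauge's +x side.
- screwdriver: Bystander: a screwdriver, 200 mm long, 30 mm high, lying on the bench behind the block. Origin at the centre of its underside.
- tape_measure: Bystander: a pocket tape measure, 37 x 80 x 69 mm, standing on the bench to the left of the block. Origin at the centre of its underside.

How it is judged:
By the outcome, as a careful person would: the job done as asked, in the order asked, and still so for the second after the job is handed in, with the robot touching nothing.
It also fails if it takes over 51 s, if anything falls off the work surface, if the arm or the gripper's body presses on something with over 40 N, if the wrist force passes 120 N, or if a joint passes its speed limit or range.

ROBOT

A 6-joint arm with a two-finger parallel gripper is mounted at the origin on a cart in front of the work surface, level with it; the furniture and walls round the work are solid. World frame = base frame: x ahead of the robot, y to its left, z up, the work surface at z = 0. Lengths are in m, angles in rad, forces in N, time in s.
With the tool pointing down it reaches from about 0.3 to 0.875 m from the base axis. Payload 6.4 kg.
Tool frame: the origin (TCP) lies midway between the tips of the shut fingers; the grasp point (between the pads) lies 19 mm behind it; z points along the fingers, y is the direction in which the jaws open and shut (so a half turn about z gives the same grasp; the last joint's range is limited). The gripper opens to 85 mm and grips with 20 to 120 N. Pads are 22 mm wide; open, the fingers measure 114 mm over their backs; the gripper's body (76 mm by 85 mm) begins 54 mm behind the grasp point. The pads swing forward as they close: fully open they stand 13 mm farther back than shut.
Start: joints at [-1.516, 0.181, 1.607, -0, 1.354, -0.206], TCP at [0.148, -0.556, 0.231] pointing down, gripper open.
Joint ranges: [-2.99, 2.99], [-0.89, 2.07], [0.3, 2.58], [-1.14, 4.28], [0, 2.63], [-3.12, 3.12]. Speed limits (rad/s): [2.57, 2.57, 3.01, 3.14, 3.14, 3.14].

INTERFACE

Orientations are given as a unit quaternion [w, x, y, z].
In Python, from bench import get_obs, camera, hand_in gives the robot as it stands.
- The arm moves only by the tool drive_tool, never from a script. Its argument "deltas" is a list of rows, each a list of 2 entries, a list of its own where there are three numbers: the shift along the world's x, y, z in m, then the turn about the world's z in rad. A call has 1 to 10 rows; each row shifts and turns the pose as measured when the row begins; what a row does not reach is not made up. A row lasts 1/10 s, in which the tool goes at most 50 mm and 8.59 degrees, less where a joint would pass 70% of its speed; a pose out of reach is approached as far as the arm can. A call is refused whole if a number of a shift passes 0.05 or a number of a turn 0.15, either way. A call with a gripper value outside its range is refused whole. "gripper" is the opening, from 0 (shut) to 1 (fully open), set as the call begins (left out, the last holds). The fingers move at their own pace and stop on an object; the grip force is fixed at half the most. Time passes only in rows, so rows that do not move let the fingers close. It gives the time, the measured TCP pose, the force and the opening at its end, in the units of the state.
- get_obs(): the state, without advancing time (a new reading comes with each control period).
- camera(name): name is "scene" or "top" or "wrist"; returns a dict with "frame" (384x512x3 uint8, red, green, blue), "fx", "fy", "cx", "cy" (pixels), "eye" and "attitude" of the camera in the world. Camera axes: x right, y down, z forward; pixel columns grow to the right and rows downward; lengths in m; the calibration is good to about 2 mm. A picture is of the moment at which its call begins. There is no depth.
- hand_in(): hands the job in, once; it reports no verdict.
The state is a dict: "time_s": time; "q": joint angles; "dq": joint speeds; "joint_efforts": joint torques, N m; "eef_pos": TCP position; "eef_rot": TCP orientation; "wrist_force": force on the tool from outside, world axes, zero at the start; "torque": the same for the moment, N m; "opening": opening from 0.0 (shut) to 1.0 (fully open).
Only numpy, scipy, OpenCV 4.12 (cv2) and the standard library are available. Lean on these libraries where they do the work, as an engineer would, in place of code of your own. Each camera call takes 0.05 s, during which the arm holds its last target.

## Working session

There is one attempt and no reset: what is moved stays moved. The work goes in short steps, Python scripts to look and compute and a tool call to move; the robot and the scene stay as the last step left them, time stands still between calls to the robot, and variables do not carry over. Pictures are saved under pics/ and viewed, and the job is handed in when it is done.

Besides the shell and the picture viewer there is one more tool, called after "Emit:" as name(argument=value, ...), one argument or row to a line, values as JSON. drive_tool: Moves the arm, as the interface text tells. Its arguments: {"type":"object","properties":{"deltas":{"type":"array","items":{"type":"array"}},"gripper":{"type":"number"}},"required":["deltas"]}

```bash
mkdir -p pics; cat > h.py <<'E'
import numpy as np,cv2,json
from bench import get_obs,camera,hand_in
from scipy.spatial.transform import Rotation as R
def snap(n,tag):
    c=camera(n); f=np.asarray(c['frame']); cv2.imwrite(f'pics/{tag}.png',f[:,:,::-1])
    json.dump({k:np.asarray(v).tolist() for k,v in c.items() if k!='frame'},open(f'pics/{tag}.json','w'))
    return c
def load(tag): 
    return json.load(open(f'pics/{tag}.json'))
def Rm(c):
    a=np.array(c['attitude'])
    return a if a.shape==(3,3) else R.from_quat(a[[1,2,3,0]]).as_matrix()
def onz(c,u,v,z):
    d=Rm(c)@np.array([(u-c['cx'])/c['fx'],(v-c['cy'])/c['fy'],1]); e=np.array(c['eye'])
    return e+d*(z-e[2])/d[2]
def proj(c,p):
    q=Rm(c).T@(np.array(p)-np.array(c['eye'])); return c['fx']*q[0]/q[2]+c['cx'],c['fy']*q[1]/q[2]+c['cy']
E
python3 - <<'E'
from h import *
for n in ['scene','top','wrist']:
    snap(n,n+'0'); print(load(n+'0'))
    im=cv2.imread(f'pics/{n}0.png')
print(get_obs())
E
```

```text
{'fx': 495.26876641918363, 'fy': 495.26876641918363, 'cx': 260.26694561166966, 'cy': 185.9293368788943, 'eye': [-0.22745668464894384, 0.8566215581113774, 0.8798192621375416], 'attitude': [0.19019571018634424, -0.37670065966761324, 0.7973492284569681, -0.43145847159579]}
{'fx': 481.74783323542385, 'fy': 481.74783323542385, 'cx': 248.9150620895722, 'cy': 191.24753118869117, 'eye': [0.417877511249104, 0.11556623897743587, 1.315318399789464], 'attitude': [-0.051194448821676806, 0.7069856569936146, -0.7027428493705767, 0.06085143279886332]}
{'fx': 295.7388937815831, 'fy': 295.7388937815831, 'cx': 253.1588979908743, 'cy': 194.95324537591492, 'eye': [0.22928948789199763, -0.5346770550628985, 0.37277403557911454], 'attitude': [0.12923482406937595, 0.7822676339756898, -0.6010399516653446, -0.10053201273203567]}
{'time_s': 0.15, 'q': array([-1.51630115e+00,  1.81398251e-01,  1.60775162e+00, -8.16254969e-07,
        1.35379261e+00, -2.06326444e-01]), 'dq': array([-1.58141119e-06, -4.64200677e-04, -2.77562644e-03,  4.60947950e-04,
       -1.12605285e-03,  2.13972516e-03]), 'joint_efforts': array([ 7.32072203e-04, -4.45262790e+01, -3.51691139e+01, -2.92219747e-04,
        5.88433570e-03,  4.76868593e-06]), 'eef_pos': array([ 0.14825699, -0.55513403,  0.23058834]), 'eef_rot': array([-6.72999605e-04,  9.91508317e-01,  1.30041536e-01,  5.07899190e-05]), 'wrist_force': array([ 0.11700966, -0.18920615, -0.76767176]), 'torque': array([-0.00515462,  0.02280422, -0.02030236]), 'opening': 1.0048853576442345}
```

View pics/scene0.png

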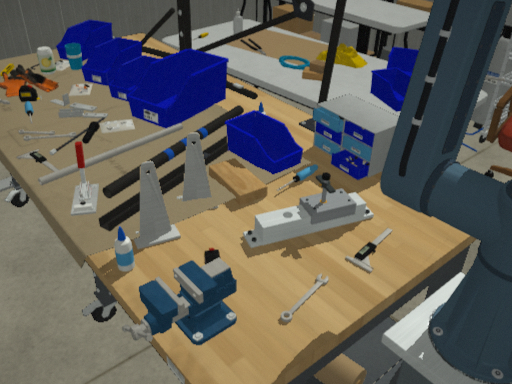

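View pics/top0.png

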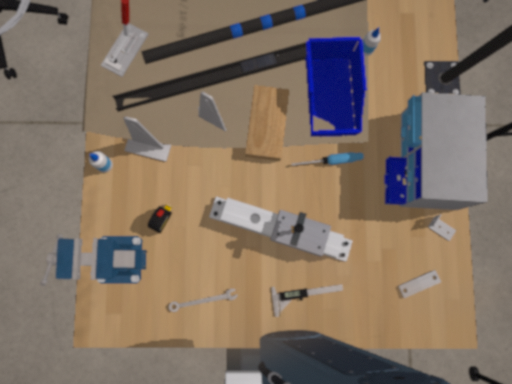

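View pics/wrist0.png

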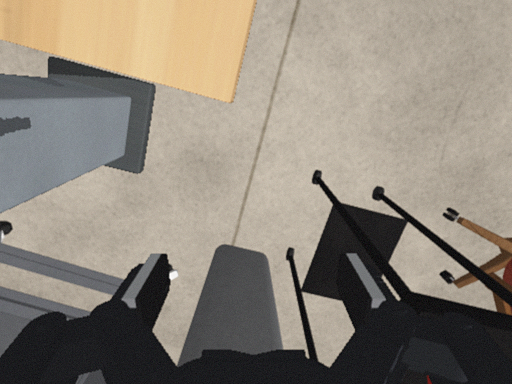

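```bash
python3 - <<'E'
from h import *
a=cv2.imread('pics/top0.png')[185:275,195:365]; cv2.imwrite('pics/topc.png',cv2.resize(a,None,fx=4.7,fy=4.7,interpolation=cv2.INTER_CUBIC))
a=cv2.imread('pics/scene0.png')[160:260,235:385]; cv2.imwrite('pics/scc.png',cv2.resize(a,None,fx=5.3,fy=5.3,interpolation=cv2.INTER_CUBIC))
E
```

```text
(no output)
```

View pics/topc.png

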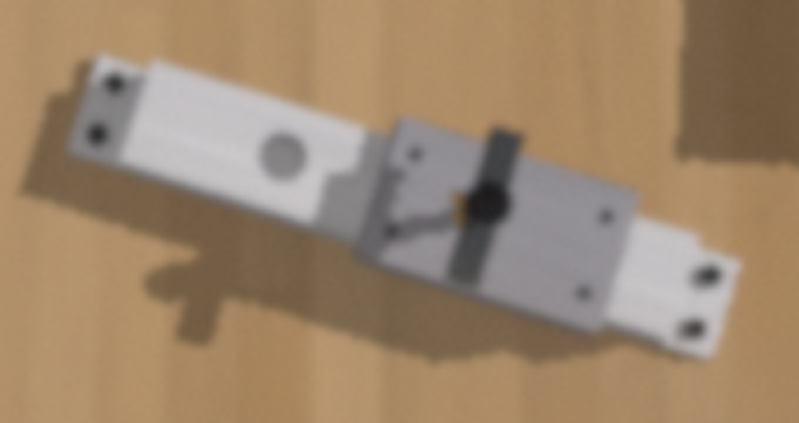

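View pics/scc.png

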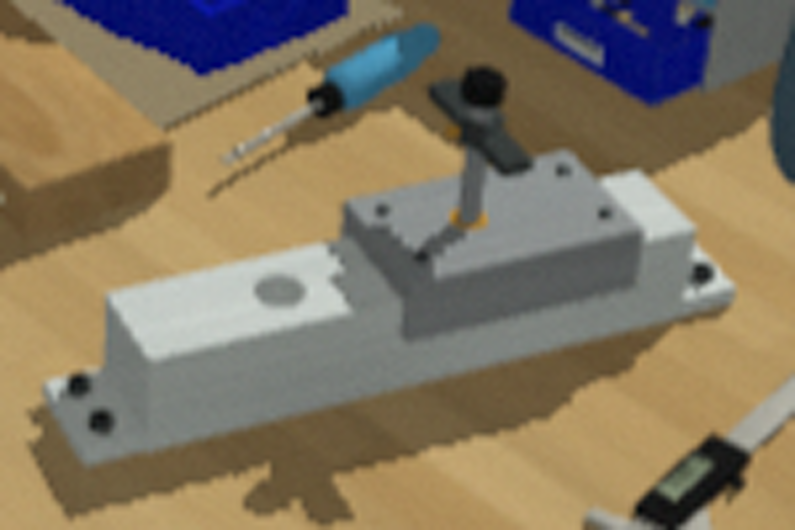

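```bash
python3 - <<'E'
from h import *
c=load('top0');s=load('scene0')
T=lambda u,v,z: onz(c,195+(u+.5)/4.7-.5,185+(v+.5)/4.7-.5,z)
S=lambda u,v,z: onz(s,235+(u+.5)/5.3-.5,160+(v+.5)/5.3-.5,z)
A=[T(152,62,.06),T(120,163,.06)];print(A,'left mid',(A[0]+A[1])/2)
bore=T(283,156,.06); print('bore',bore,'scene',S(280,291,.06))
B=[T(*p,.078) for p in [(402,118),(640,190),(605,332),(362,255)]];print(np.array(B))
tail=(B[1]+B[2])/2;head=(B[0]+B[3])/2
print('tail',tail,'head',head,np.linalg.norm(head-tail), 'yaw of y axis',np.degrees(np.arctan2(*(head-tail)[[1,0]])))
print('rod from bridge',tail+(head-tail)*85/140)
print('knob',T(487,203,.17),S(484,84,.17))
print('scene bridge corners',S(345,205,.078),S(410,280,.078),S(643,237,.078),S(570,152,.078))
print('arm ends',T(507,135,.14),T(464,280,.14))
E
```

```text
[array([0.60088142, 0.15659493, 0.06      ]), array([0.54402824, 0.17368629, 0.06      ])] left mid [0.57245483 0.16514061 0.06      ]
bore [0.54851109 0.08306807 0.06      ] scene [0.54575839 0.08479628 0.06      ]
[[ 0.56805862  0.01805821  0.078     ]
 [ 0.5291588  -0.11243684  0.078     ]
 [ 0.45179218 -0.09168076  0.078     ]
 [ 0.49272741  0.04029056  0.078     ]]
tail [ 0.49047549 -0.1020588   0.078     ] head [0.53039301 0.02917438 0.078     ] 0.13716981047924526 yaw of y axis 73.08168030070607
rod from bridge [ 0.51471113 -0.02238151  0.078     ]
knob [ 0.51380582 -0.01758963  0.17      ] [ 0.50547435 -0.01054329  0.17      ]
scene bridge corners [0.56306691 0.02306398 0.078     ] [0.49422206 0.04321772 0.078     ] [ 0.44462047 -0.07981073  0.078     ] [ 0.52268563 -0.10953292  0.078     ]
arm ends [ 0.55195102 -0.03194956  0.14      ] [ 0.47638627 -0.00871091  0.14      ]
```

Emit:
drive_tool(
  deltas=[
    [[0.022, 0.036, 0.0], -0.08],
    [[0.022, 0.036, 0.0], -0.08],
    [[0.022, 0.036, 0.0], -0.08],
    [[0.022, 0.036, 0.0], -0.08],
    [[0.022, 0.036, 0.0], -0.08],
    [[0.022, 0.036, 0.0], -0.08],
    [[0.022, 0.036, 0.0], -0.07],
    [[0, 0, 0], 0],
  ],
  gripper=0,
)

```text
time_s: 0.95
eef_pos: [0.304, -0.2927, 0.2273]
eef_rot: [-0.003, 0.987, -0.158, 0.0]
wrist_force: [0.1, -1.2, -0.1]
opening: 0.003
```

Emit:
drive_tool(
  deltas=[
    [[0.024, 0.036, 0.0], 0.01],
    [[0.024, 0.036, 0.0], 0.01],
    [[0.024, 0.036, 0.0], 0.01],
    [[0.024, 0.036, 0.0], 0],
    [[0.03, 0.0, 0.0], 0],
    [[0.03, 0.0, 0.0], 0],
    [[0.01, 0.0, 0.0], 0],
    [[0, 0, 0], 0],
  ],
)

```text
time_s: 1.75
eef_pos: [0.474, -0.1468, 0.2273]
eef_rot: [-0.001, 0.99, -0.141, 0.0]
wrist_force: [-0.9, -0.1, 0.2]
opening: 0.001
```

```bash
python3 - <<'E'
from h import *
for n in ['scene','top','wrist']: snap(n,n+'1')
a=cv2.imread('pics/top1.png')[185:285,195:365]
b=cv2.imread('pics/wrist1.png')
cv2.imwrite('pics/w1.png',cv2.resize(b,(800,600)))
cv2.imwrite('pics/t1.png',cv2.resize(a,None,fx=4.7,fy=4.7,interpolation=cv2.INTER_CUBIC))
E
```

```text
(no output)
```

View pics/w1.png

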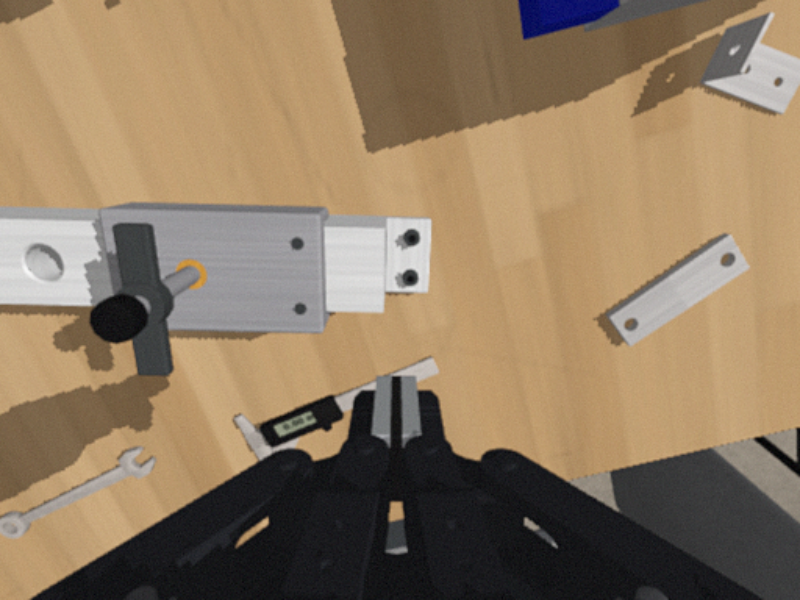

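View pics/scene1.png

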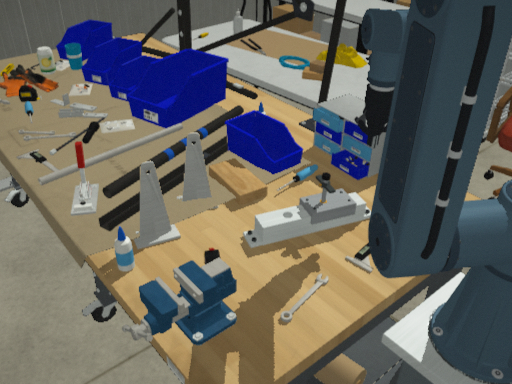

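```bash
python3 - <<'E'
from h import *
c=load('wrist1');k=1.5625
W=lambda u,v,z: onz(c,(u+.5)/k-.5,(v+.5)/k-.5,z)
print('bore',W(43,263,.06),'rod@bridge',W(190,273,.078))
a,b=W(327,209,.078),W(323,331,.078);print('tail corners',a,b,(a+b)/2)
d,e=W(110,205,.078),W(323,331,.078)
print('y dir',np.degrees(np.arctan2(*(W(110,205,.078)-a)[[1,0]])))
print('block edge far', np.degrees(np.arctan2(*(W(0,305,.06)-W(384,312,.06))[[1,0]])))
print('knob',W(120,316,.17), 'stop',W(158,298,.14))
print('blockend',W(386,217,.06),W(383,311,.06))
E
```

```text
bore [0.54891494 0.08323791 0.06      ] rod@bridge [ 0.5163471  -0.02018079  0.078     ]
tail corners [ 0.53026893 -0.11936134  0.078     ] [ 0.45355939 -0.09000181  0.078     ] [ 0.49191416 -0.10468158  0.078     ]
y dir 72.68001447839102
block edge far 72.6333062426845
knob [ 0.51822548 -0.02830928  0.17      ] stop [ 0.51647604 -0.03058081  0.14      ]
blockend [ 0.51289176 -0.15209754  0.06      ] [ 0.44995242 -0.13100842  0.06      ]
```

Emit:
drive_tool(
  deltas=[
    [[0.004, 0.005, -0.04], 0],
    [[0.003, 0.004, -0.04], 0],
    [[0, 0, -0.04], 0],
    [[0, 0, -0.025], 0],
    [[0, 0, -0.01], 0],
    [[0, 0, 0], 0],
  ],
)

```text
time_s: 2.5
eef_pos: [0.4751, -0.1415, 0.0713]
eef_rot: [0.001, 0.989, -0.145, 0.003]
wrist_force: [0.7, 0.1, -0.2]
opening: -0.005
```

Emit:
drive_tool(
  deltas=[
    [[0.006, -0.002, -0.003], 0],
    [[0.003, 0.01, 0], 0],
    [[0.003, 0.01, 0], 0],
    [[0.003, 0.01, 0], 0],
    [[0.003, 0.01, 0], 0],
    [[0.003, 0.01, 0], 0],
    [[0, 0, 0], 0],
  ],
)

```text
time_s: 3.2
eef_pos: [0.5013, -0.0919, 0.0742]
eef_rot: [0.003, 0.989, -0.145, 0.008]
wrist_force: [-0.8, -0.9, 0.1]
opening: -0.001
```

```bash
python3 - <<'E'
from h import *
snap('wrist','w2');snap('scene','s2')
b=cv2.imread('pics/w2.png')
cv2.imwrite('pics/w2b.png',cv2.resize(b,(800,600)))
print(get_obs()['eef_pos'])
E
```

```text
[ 0.50113197 -0.09285271  0.07414982]
```

View pics/w2b.png

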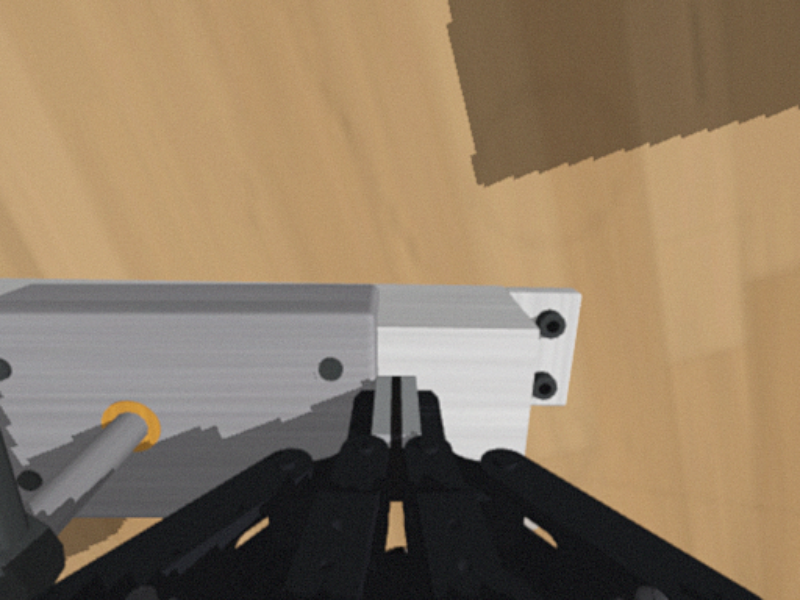

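Emit:
drive_tool(
  deltas=[
    [[-0.002, -0.005, 0], 0],
    [[0, 0, -0.005], 0],
    [[0, 0, -0.003], 0],
    [[0, 0, 0], 0],
  ],
)

```text
time_s: 3.7
eef_pos: [0.4988, -0.0988, 0.0654]
eef_rot: [0.003, 0.989, -0.146, 0.008]
wrist_force: [0.4, 0.1, 0.2]
opening: 0.002
```

```bash
cat >> h.py <<'E'
C=np.array([.527,.0118]);U=np.array([.285,.9586]);X=np.array([.9586,-.285])
def su(p): p=np.array(p)[:2]-C; return p@U*1e3,p@X*1e3
E
python3 - <<'E'
from h import *
c=load('w2');k=1.5625
W=lambda u,v,z: onz(c,(u+.5)/k-.5,(v+.5)/k-.5,z)
print('tail',su(W(377,300,.078)),su(W(377,360,.078)),'rod',su(W(133,428,.078)),'finger',su(W(373,390,.078)),'tcp then',su([ 0.50113197,-0.09285271]))
print(get_obs()['eef_pos'],su(get_obs()['eef_pos']))
E
```

```text
tail (np.float64(-101.39943253111768), np.float64(43.05150870457246)) (np.float64(-101.09058414980899), np.float64(22.266178087496687)) rod (np.float64(-16.06241852762379), np.float64(-3.1545735432656965)) finger (np.float64(-99.57373610776095), np.float64(11.182804078785543)) tcp then (np.float64(-107.69247635600001), np.float64(5.028928791999959))
[ 0.49877225 -0.09875086  0.06539248] (np.float64(-114.01896658635094), np.float64(4.447878710988474))
```

Emit:
drive_tool(
  deltas=[
    [[-0.001, 0.008, 0], 0],
    [[0.001, 0.01, 0], 0],
    [[0.003, 0.01, 0], 0],
    [[0.003, 0.01, 0], 0],
    [[0.003, 0.01, 0], 0],
    [[0.003, 0.01, 0], 0],
    [[0.003, 0.01, 0], 0],
    [[0, 0, 0], 0],
  ],
)

```text
time_s: 4.5
eef_pos: [0.5159, -0.0347, 0.0663]
eef_rot: [0.009, 0.989, -0.147, 0.01]
wrist_force: [-0.5, 0.4, 1.0]
opening: 0.005
```

```bash
python3 - <<'E'
from h import *
snap('wrist','w3');snap('scene','s3')
cv2.imwrite('pics/w3b.png',cv2.resize(cv2.imread('pics/w3.png'),(800,600)))
p=get_obs()['eef_pos'];print(p,su(p))
E
```

```text
[ 0.51561237 -0.0353728   0.06623191] (np.float64(-48.46532353456116), np.float64(2.5280706146743293))
```

View pics/w3b.png

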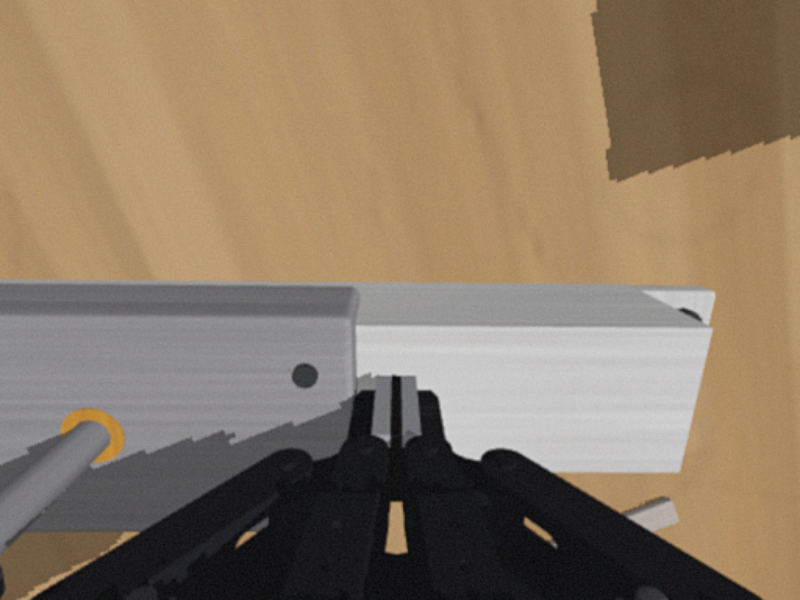

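```bash
python3 - <<'E'
from h import *
c=load('w3');k=1.5625
W=lambda u,v,z: onz(c,(u+.5)/k-.5,(v+.5)/k-.5,z)
print('tail',su(W(356,320,.078)),su(W(355,360,.078)),'rod',su(W(95,437,.078)))
print('blockend',su(W(711,327,.06)),su(W(680,471,.06)))
E
```

```text
tail (np.float64(-36.32421487880922), np.float64(36.77959484466646)) (np.float64(-35.57545724798699), np.float64(23.568085600910017)) rod (np.float64(50.16240586988273), np.float64(-2.6374528493966998))
blockend (np.float64(-159.12284266249196), np.float64(26.29931188193007)) (np.float64(-158.89024512811469), np.float64(-33.427875447683434))
```

Emit:
drive_tool(
  deltas=[
    [[0.0005, 0.005, 0], 0],
    [[0.001, 0.005, 0], 0],
    [[0.001, 0.004, 0], 0],
    [[0.001, 0.004, 0], 0],
    [[0.001, 0.004, 0], 0],
    [[0.001, 0.003, 0], 0],
    [[0.001, 0.002, 0], 0],
    [[0, 0, 0], 0],
  ],
)

```text
time_s: 5.4
eef_pos: [0.5218, -0.0157, 0.0663]
eef_rot: [0.015, 0.989, -0.149, 0.011]
wrist_force: [0.8, 0.1, 0.2]
opening: 0.0
```

```bash
python3 - <<'E'
from h import *
snap('wrist','w4');snap('scene','s4');snap('top','t4')
cv2.imwrite('pics/w4b.png',cv2.resize(cv2.imread('pics/w4.png'),(800,600)))
p=get_obs()['eef_pos'];print(p,su(p))
a=cv2.imread('pics/s4.png')[160:260,235:385]; cv2.imwrite('pics/s4c.png',cv2.resize(a,None,fx=5.3,fy=5.3,interpolation=cv2.INTER_CUBIC))
E
```

```text
[ 0.52184681 -0.01551931  0.06631005] (np.float64(-27.65694777110775), np.float64(2.8461536670560497))
```

View pics/w4b.png

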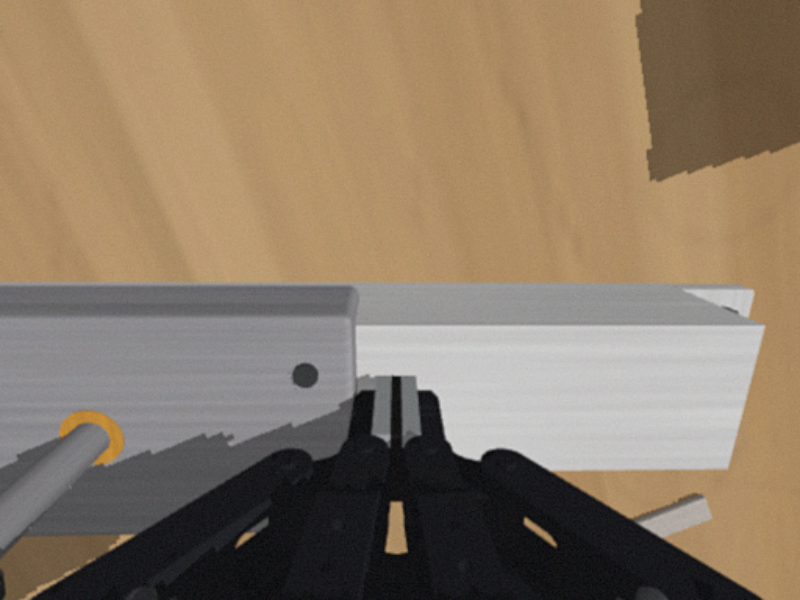

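View pics/s4c.png

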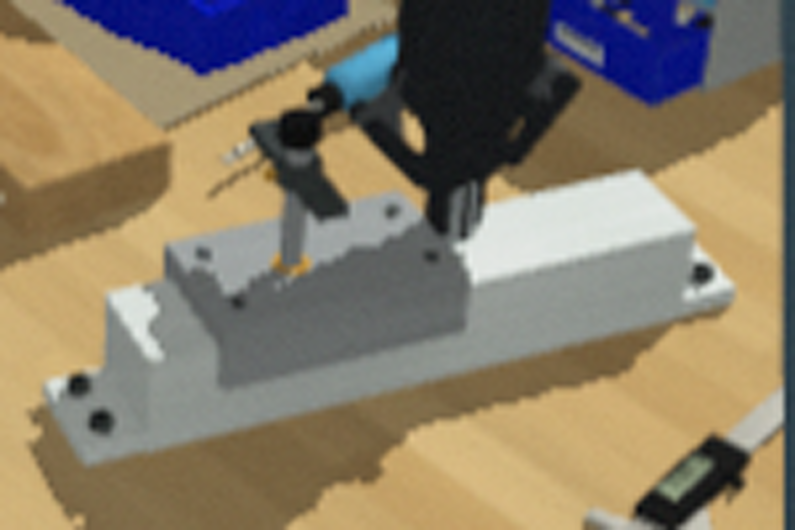

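```bash
python3 - <<'E'
from h import *
c=load('w4');k=1.5625
W=lambda u,v,z: onz(c,(u+.5)/k-.5,(v+.5)/k-.5,z)
print('tail',su(W(356,320,.078)),su(W(355,360,.078)),'rod',su(W(95,437,.078)))
print('blockend',su(W(764,326,.06)),su(W(727,469,.06)))
s=load('s4');S=lambda u,v,z: onz(s,235+(u+.5)/5.3-.5,160+(v+.5)/5.3-.5,z)
s=load('scene0'); print('scene0 rod',su(S(470,221,.078)),'bore',su(S(280,291,.06)),'bl corner',su(S(692,236,.06)),su(S(153,360,.06)))
s=load('s4'); print('rod',su(S(292,267,.078)),'corners',su(S(165,245,.078)),su(S(220,327,.078)),su(S(467,258,.078)),'bl corner',su(S(692,236,.06)))
E
```

```text
tail (np.float64(-16.354217068801034), np.float64(37.08209344474063)) (np.float64(-15.56510601236273), np.float64(23.888954383728034)) rod (np.float64(69.51217983798115), np.float64(-1.3711130531259852))
blockend (np.float64(-159.48397731868513), np.float64(25.71770527586822)) (np.float64(-158.5079915723474), np.float64(-34.06730192594703))
scene0 rod (np.float64(-33.708627130202), np.float64(-6.294877481132018)) bore (np.float64(75.32037283508275), np.float64(-2.822143160356797)) bl corner (np.float64(-152.29041172605858), np.float64(-41.48027470234887)) (np.float64(159.61006978608356), np.float64(-30.522782258342225))
rod (np.float64(71.96023843928498), np.float64(-7.83823669287583)) corners (np.float64(124.79007631739375), np.float64(33.98709368667981)) (np.float64(127.61119428863768), np.float64(-39.47830407582651)) (np.float64(-15.846712724722694), np.float64(-34.62645161537694)) bl corner (np.float64(-152.29041172605858), np.float64(-41.48027470234887))
```

Emit:
drive_tool(
  deltas=[
    [[0.0005, 0.003, 0], 0],
    [[0.0005, 0.003, 0], 0],
    [[0.0005, 0.002, 0], 0],
    [[0, 0, 0], 0],
  ],
)

```text
time_s: 5.95
eef_pos: [0.5234, -0.0099, 0.0664]
eef_rot: [0.017, 0.989, -0.149, 0.011]
wrist_force: [0.0, -0.6, 0.5]
opening: -0.002
```

```bash
python3 - <<'E'
from h import *
snap('wrist','w5');snap('scene','s5')
cv2.imwrite('pics/w5b.png',cv2.resize(cv2.imread('pics/w5.png'),(800,600)))
p=get_obs()['eef_pos'];print(p,su(p))
E
```

```text
[ 0.52337505 -0.00981842  0.06639232] (np.float64(-21.756523245493106), np.float64(2.6863734836331994))
```

View pics/w5b.png

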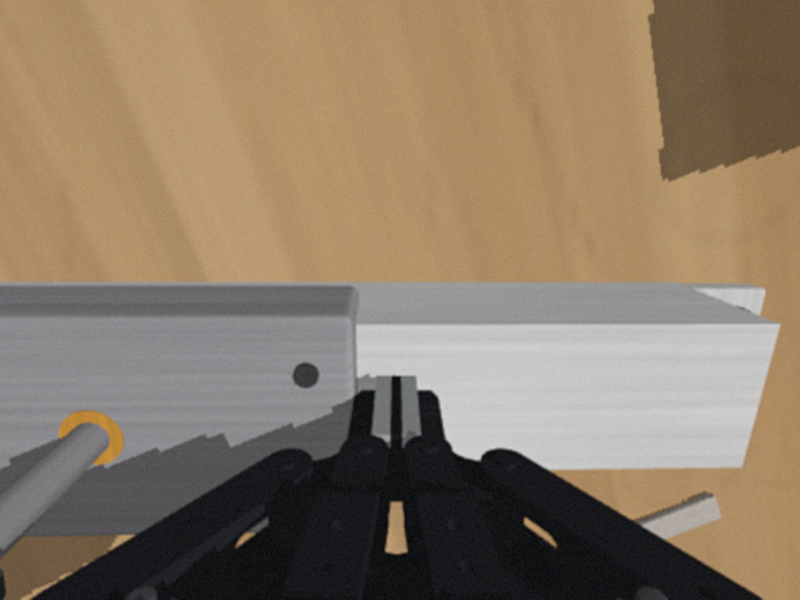

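Emit:
drive_tool(
  deltas=[
    [[-0.003, -0.01, 0], 0],
    [[0, 0, 0.04], 0],
    [[0, 0, 0.045], 0],
    [[0, 0, 0.045], 0],
    [[0, 0, 0.01], 0.15],
    [[0, 0, 0], 0.15],
    [[0, 0, 0], 0.15],
    [[0, 0, 0], 0.15],
    [[0, 0, 0], 0.15],
  ],
)

```text
time_s: 6.95
eef_pos: [0.5169, -0.0204, 0.2119]
eef_rot: [0.011, 0.974, 0.227, 0.016]
wrist_force: [0.5, 0.3, -0.9]
opening: 0.001
```

Emit:
drive_tool(
  deltas=[
    [[0, 0, 0], 0.15],
    [[0, 0, 0], 0.15],
    [[0, 0, 0], 0.15],
    [[0, 0, 0], 0.15],
    [[0, 0, 0], 0.1],
    [[0, 0, 0], 0],
  ],
)

```text
time_s: 7.55
eef_pos: [0.5151, -0.0212, 0.2114]
eef_rot: [0.003, 0.835, 0.549, 0.019]
wrist_force: [-0.7, -0.4, 0.9]
opening: -0.003
```

```bash
python3 - <<'E'
from h import *
snap('wrist','w6')
cv2.imwrite('pics/w6b.png',cv2.resize(cv2.imread('pics/w6.png'),(800,600)))
o=get_obs();p=o['eef_pos'];print(p,su(p),Rm({'attitude':o['eef_rot']}).round(3))
E
```

```text
[ 0.51511482 -0.02122577  0.21144809] (np.float64(-35.045781711890776), np.float64(-1.980790866480993)) [[ 0.398  0.917  0.036]
 [ 0.917 -0.399  0.016]
 [ 0.029  0.026 -0.999]]
```

View pics/w6b.png

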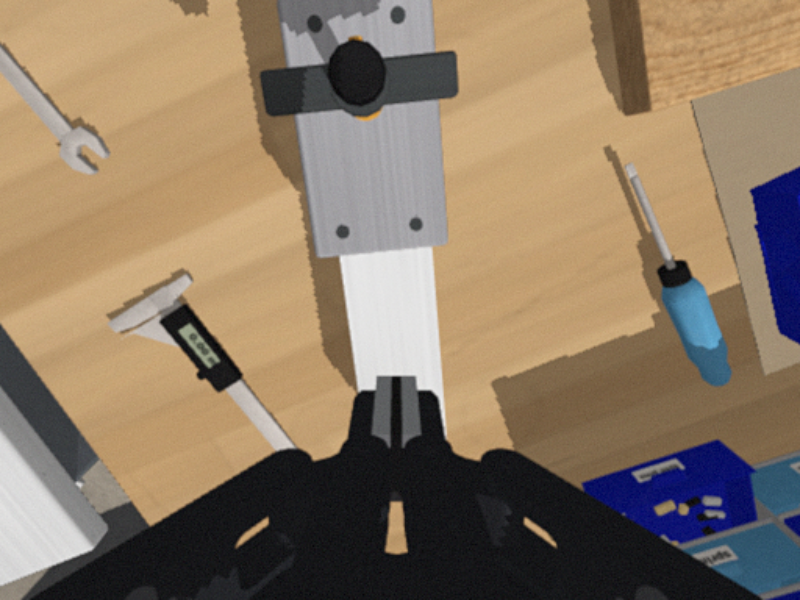

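```bash
python3 - <<'E'
from h import *
c=load('w6');k=1.5625
W=lambda u,v,z: onz(c,(u+.5)/k-.5,(v+.5)/k-.5,z)
print('tail',su(W(318,257,.078)),su(W(446,244,.078)),'knob',su(W(357,72,.17)),W(357,72,.17),'ring',su(W(363,78,.078)),'arms',su(W(265,93,.14)),su(W(455,75,.14)), su(W(345,420,.06)),su(W(443,430,.06)))
E
```

```text
tail (np.float64(-6.680467866836427), np.float64(-41.9679174857633)) (np.float64(-8.39244358709006), np.float64(36.17130447618107)) knob (np.float64(75.46419930201945), np.float64(-1.0716354819238147)) [0.54747718 0.0844353  0.17      ] ring (np.float64(88.10723389060313), np.float64(-1.0015855450971913)) arms (np.float64(77.13860974699405), np.float64(-42.00039101650772)) (np.float64(74.74226712848136), np.float64(39.23030713137045)) (np.float64(-130.4801295444304), np.float64(-45.79068506285491)) (np.float64(-148.35791476748284), np.float64(24.05124736337003))
```

Emit:
drive_tool(
  deltas=[
    [[0.011, 0.035, 0], 0.06],
    [[0.011, 0.035, 0], 0.06],
    [[0.011, 0.035, 0], 0],
    [[0, 0, 0], 0],
    [[0, 0, -0.02], 0],
    [[0, 0, 0], 0],
  ],
)

```text
time_s: 8.2
eef_pos: [0.5487, 0.0861, 0.1913]
eef_rot: [0.002, 0.806, 0.592, 0.02]
wrist_force: [-0.7, -0.9, -0.5]
opening: 0.001
```

```bash
python3 - <<'E'
from h import *
snap('wrist','w7');snap('scene','s7')
cv2.imwrite('pics/w7b.png',cv2.resize(cv2.imread('pics/w7.png'),(800,600)))
a=cv2.imread('pics/s7.png')[140:260,225:385]; cv2.imwrite('pics/s7c.png',cv2.resize(a,None,fx=5,fy=5,interpolation=cv2.INTER_CUBIC))
o=get_obs();p=o['eef_pos'];print(p,su(p),Rm({'attitude':o['eef_rot']}).round(3))
E
```

```text
[0.55064873 0.08548039 0.19420886] (np.float64(77.36990745210893), np.float64(1.6707660762443957)) [[ 0.299  0.953  0.04 ]
 [ 0.954 -0.3    0.02 ]
 [ 0.031  0.032 -0.999]]
```

View pics/w7b.png

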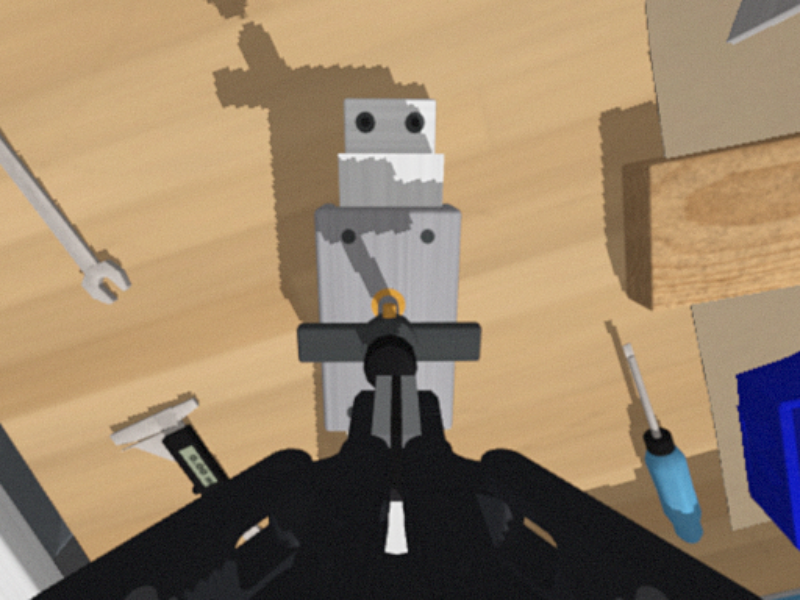

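View pics/s7c.png

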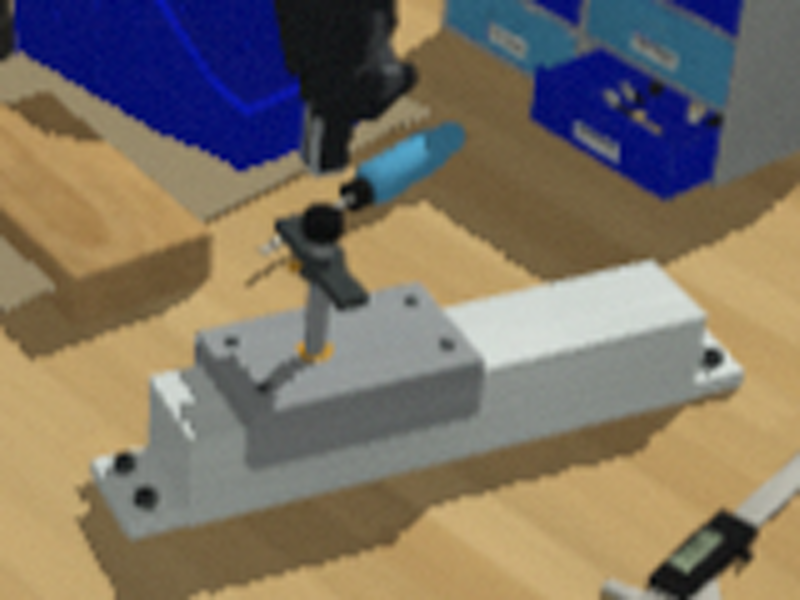

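```bash
python3 - <<'E'
from h import *
c=load('w7');k=1.5625
W=lambda u,v,z: onz(c,(u+.5)/k-.5,(v+.5)/k-.5,z)
print('head',su(W(317,209,.078)),su(W(460,209,.078)),'blockend',su(W(340,155,.06)),su(W(443,155,.06)),'knob',su(W(390,362,.17)),'ring',su(W(388,305,.078)))
print(proj(c,list(C+U*.0755-X*.0015)+[.17]))
E
```

```text
head (np.float64(132.02531898046567), np.float64(-38.92519529601584)) (np.float64(130.5462552137894), np.float64(39.565535990219054)) blockend (np.float64(160.19844098501738), np.float64(-26.51684815759471)) (np.float64(159.26296548514867), np.float64(32.0099007253939)) knob (np.float64(81.1767665089175), np.float64(-1.3146628334712447)) ring (np.float64(76.16530271363516), np.float64(-1.2887866540881037))
(np.float64(249.30372033085405), np.float64(239.96375920358457))
```

Emit:
drive_tool(
  deltas=[
    [[-0.003, 0.001, -0.008], 0],
    [[0, 0, -0.008], 0],
    [[0, 0, -0.005], 0],
    [[0, 0, -0.005], 0],
    [[0, 0, -0.005], 0],
  ],
)

```text
time_s: 8.8
eef_pos: [0.5488, 0.0845, 0.1641]
eef_rot: [0.005, 0.807, 0.59, 0.024]
wrist_force: [-0.6, 0.4, 2.6]
opening: -0.001
```

Emit:
drive_tool(
  deltas=[
    [[-0.001, 0, -0.006], 0],
    [[0, 0, -0.006], 0],
    [[0, 0, -0.006], 0],
    [[0, 0, -0.006], 0],
    [[0, 0, -0.005], 0],
  ],
)

```text
time_s: 9.3
eef_pos: [0.5485, 0.0845, 0.1332]
eef_rot: [0.006, 0.807, 0.59, 0.025]
wrist_force: [0.1, 0.5, 1.8]
opening: -0.004
```

Emit:
drive_tool(
  deltas=[
    [[0, 0, -0.003], 0],
    [[0, 0, -0.003], 0],
    [[0, 0, -0.003], 0],
  ],
)

```text
time_s: 9.6
eef_pos: [0.5495, 0.0844, 0.1248]
eef_rot: [0.006, 0.807, 0.59, 0.025]
wrist_force: [-6.0, -1.4, 26.9]
opening: 0.0
```

Emit:
drive_tool(
  deltas=[
    [[-0.001, 0, -0.001], 0],
    [[0, 0, 0], 0],
  ],
)

```text
time_s: 9.8
eef_pos: [0.5498, 0.0842, 0.1256]
eef_rot: [0.007, 0.807, 0.59, 0.026]
wrist_force: [0.8, 0.1, 0.3]
opening: -0.0
```

Emit:
drive_tool(
  deltas=[
    [[0, 0, 0.015], 0],
    [[0, 0, 0.03], 0],
    [[0, 0, 0.03], 0],
    [[0, 0, 0], 0],
  ],
)

```text
time_s: 10.2
eef_pos: [0.5475, 0.0842, 0.2003]
eef_rot: [0.006, 0.807, 0.59, 0.024]
wrist_force: [0.8, 0.9, 0.2]
opening: -0.0
```

Emit:
drive_tool(
  deltas=[
    [[0, 0, 0], 0],
    [[0, 0, 0], 0],
    [[0, 0, 0], 0],
    [[0, 0, 0], 0],
    [[0, 0, 0], 0],
  ],
  gripper=0.6,
)

```text
time_s: 10.7
eef_pos: [0.5452, 0.0843, 0.196]
eef_rot: [0.004, 0.807, 0.59, 0.021]
wrist_force: [0.1, 0.8, -0.3]
opening: 0.599
```

```bash
python3 - <<'E'
from h import *
snap('wrist','w8');snap('scene','s8')
cv2.imwrite('pics/w8b.png',cv2.resize(cv2.imread('pics/w8.png'),(800,600)))
a=cv2.imread('pics/s8.png')[140:260,225:385]; cv2.imwrite('pics/s8c.png',cv2.resize(a,None,fx=5,fy=5,interpolation=cv2.INTER_CUBIC))
o=get_obs();p=o['eef_pos'];print(p,su(p),Rm({'attitude':o['eef_rot']}).round(3),o['opening'])
E
```

```text
[0.54524413 0.08429483 0.19617892] (np.float64(74.69312059964227), np.float64(-3.172200370608061)) [[ 0.303  0.952  0.039]
 [ 0.952 -0.304  0.019]
 [ 0.03   0.031 -0.999]] 0.6038829349081091
```

View pics/w8b.png

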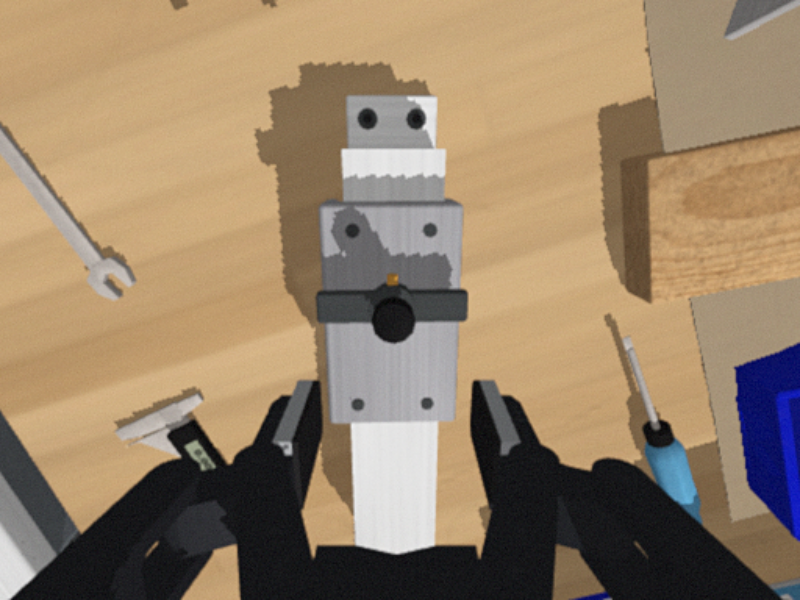

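View pics/s8c.png

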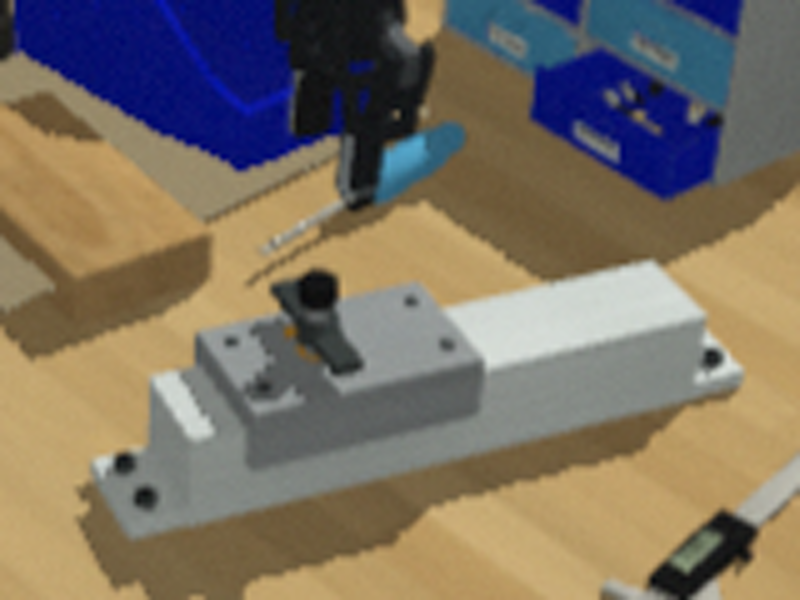

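Emit:
drive_tool(
  deltas=[
    [[0.002, 0.001, 0], 0],
    [[0, 0, -0.02], 0],
    [[0, 0, -0.02], 0],
    [[0, 0, -0.02], 0],
    [[0, 0, -0.015], 0],
    [[0, 0, 0], 0],
  ],
  gripper=0.5,
)

```text
time_s: 11.4
eef_pos: [0.5489, 0.0856, 0.1198]
eef_rot: [0.005, 0.807, 0.59, 0.023]
wrist_force: [-0.4, 0.4, -0.7]
opening: 0.498
```

```bash
python3 - <<'E'
from h import *
snap('wrist','w9');snap('scene','s9')
cv2.imwrite('pics/w9b.png',cv2.resize(cv2.imread('pics/w9.png'),(800,600)))
a=cv2.imread('pics/s9.png')[140:260,225:385]; cv2.imwrite('pics/s9c.png',cv2.resize(a,None,fx=5,fy=5,interpolation=cv2.INTER_CUBIC))
o=get_obs();p=o['eef_pos'];print(p,su(p),o['opening'])
E
```

```text
[0.55046395 0.08549396 0.12210318] (np.float64(77.33025717652713), np.float64(1.4897643579454762)) 0.5037095426419491
```

View pics/w9b.png

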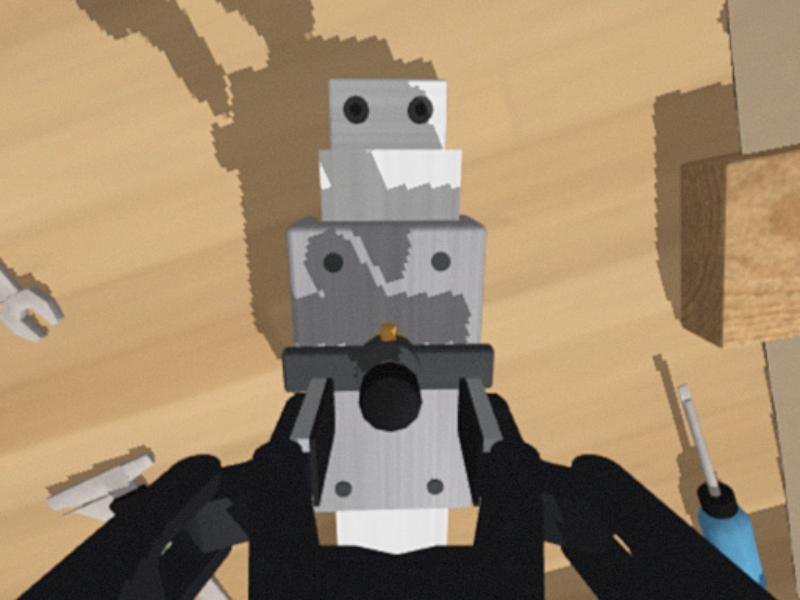

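View pics/s9c.png

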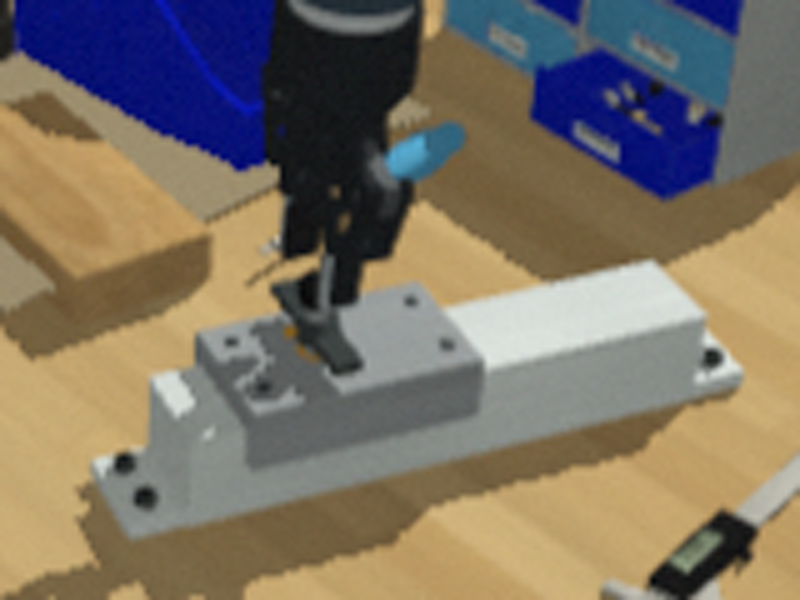

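Emit:
drive_tool(
  deltas=[
    [[-0.002, 0, -0.005], 0],
    [[0, 0, -0.005], 0],
    [[0, 0, -0.004], 0],
    [[0, 0, -0.003], 0],
  ],
)

```text
time_s: 11.9
eef_pos: [0.5509, 0.0854, 0.1076]
eef_rot: [0.008, 0.807, 0.59, 0.027]
wrist_force: [0.5, 0.6, 0.8]
opening: 0.501
```

Emit:
drive_tool(
  deltas=[
    [[-0.002, 0, -0.003], 0],
    [[-0.001, 0, -0.003], 0],
    [[0, 0, -0.003], 0],
    [[0, 0, -0.003], 0],
  ],
)

```text
time_s: 12.3
eef_pos: [0.5479, 0.0854, 0.0954]
eef_rot: [0.008, 0.807, 0.59, 0.027]
wrist_force: [-2.4, -0.5, 6.4]
opening: 0.497
```

Contact at about z = 0.0954 (6.4 N). Pressing on in small steps.

Emit:
drive_tool(
  deltas=[
    [[0, 0, -0.003], 0],
    [[0, 0, -0.003], 0],
    [[0, 0, -0.002], 0],
  ],
)

```text
time_s: 12.6
eef_pos: [0.548, 0.0854, 0.0885]
eef_rot: [0.008, 0.807, 0.59, 0.027]
wrist_force: [-1.9, -0.1, 5.9]
opening: 0.497
```

Emit:
drive_tool(
  deltas=[
    [[0, 0, -0.003], 0],
    [[0, 0, -0.002], 0],
  ],
)

```text
time_s: 12.8
eef_pos: [0.5481, 0.0855, 0.0871]
eef_rot: [0.008, 0.807, 0.59, 0.026]
wrist_force: [-11.1, -0.8, 25.3]
opening: 0.501
```

Emit:
drive_tool(
  deltas=[
    [[0, 0, -0.003], 0],
    [[0, 0, -0.003], 0],
  ],
)

```text
time_s: 13.0
eef_pos: [0.5482, 0.0855, 0.087]
eef_rot: [0.008, 0.806, 0.591, 0.025]
wrist_force: [-13.7, -0.4, 29.7]
opening: 0.5
```

```bash
python3 - <<'E'
from h import *
snap('wrist','w10');snap('scene','s10')
cv2.imwrite('pics/w10b.png',cv2.resize(cv2.imread('pics/w10.png'),(800,600)))
a=cv2.imread('pics/s10.png')[170:240,250:330]; cv2.imwrite('pics/s10c.png',cv2.resize(a,None,fx=8,fy=8,interpolation=cv2.INTER_CUBIC))
o=get_obs();p=o['eef_pos'];print(p,su(p),o['opening'],o['wrist_force'])
E
```

```text
[0.54810106 0.08551263 0.08694655] (np.float64(76.67472994779482), np.float64(-0.7806268472445407)) 0.5028422364974221 [-13.04586405  -0.3509557   28.06563776]
```

View pics/w10b.png

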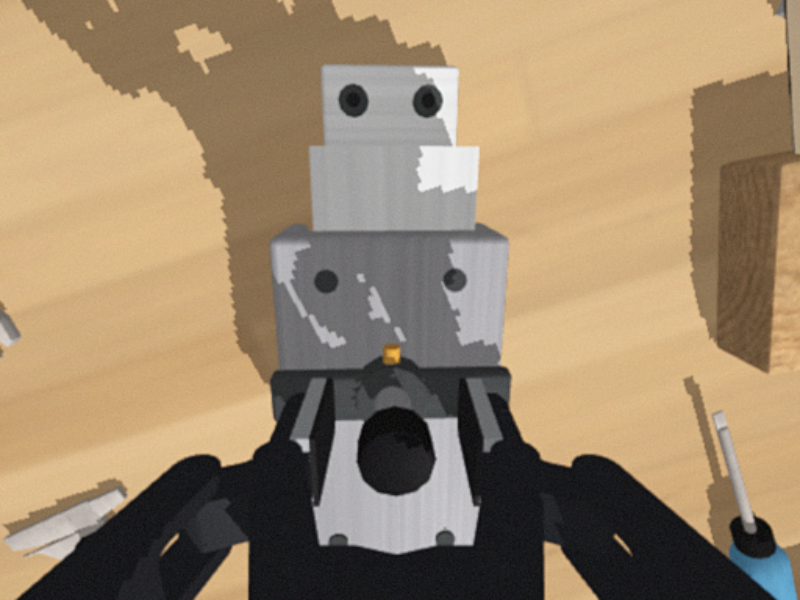

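View pics/s10c.png

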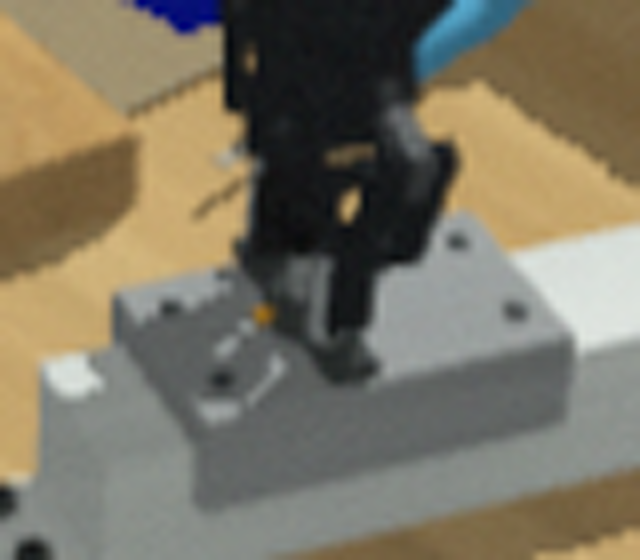

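Emit:
drive_tool(
  deltas=[
    [[0, 0, 0.003], 0],
    [[0, 0, 0.01], 0],
    [[0, 0, 0.03], 0],
    [[0, 0, 0.04], 0],
    [[0, 0, 0.04], 0],
    [[0, 0, 0], 0],
  ],
)

```text
time_s: 13.7
eef_pos: [0.547, 0.0856, 0.2154]
eef_rot: [0.007, 0.806, 0.591, 0.025]
wrist_force: [1.1, -1.1, -0.2]
opening: 0.497
```

Emit:
drive_tool(
  deltas=[
    [[-0.012, -0.04, 0], 0],
    [[-0.012, -0.04, 0], 0],
    [[0, 0, 0], 0],
  ],
)

```text
time_s: 14.0
eef_pos: [0.5235, 0.0045, 0.2173]
eef_rot: [0.009, 0.805, 0.593, 0.027]
wrist_force: [0.8, 0.6, 0.3]
opening: 0.501
```

```bash
python3 - <<'E'
from h import *
snap('wrist','w11');snap('scene','s11');snap('top','t11')
cv2.imwrite('pics/w11b.png',cv2.resize(cv2.imread('pics/w11.png'),(800,600)))
a=cv2.imread('pics/s11.png')[170:240,250:330]; cv2.imwrite('pics/s11c.png',cv2.resize(a,None,fx=8,fy=8,interpolation=cv2.INTER_CUBIC))
o=get_obs();p=o['eef_pos'];print(p,su(p),o['opening'],o['wrist_force'])
E
```

```text
[0.52432019 0.00790918 0.21722975] (np.float64(-4.493488395017861), np.float64(-1.4599799413185082)) 0.5045232530561775 [-0.57931865 -0.06138568  0.22138813]
```

View pics/w11b.png

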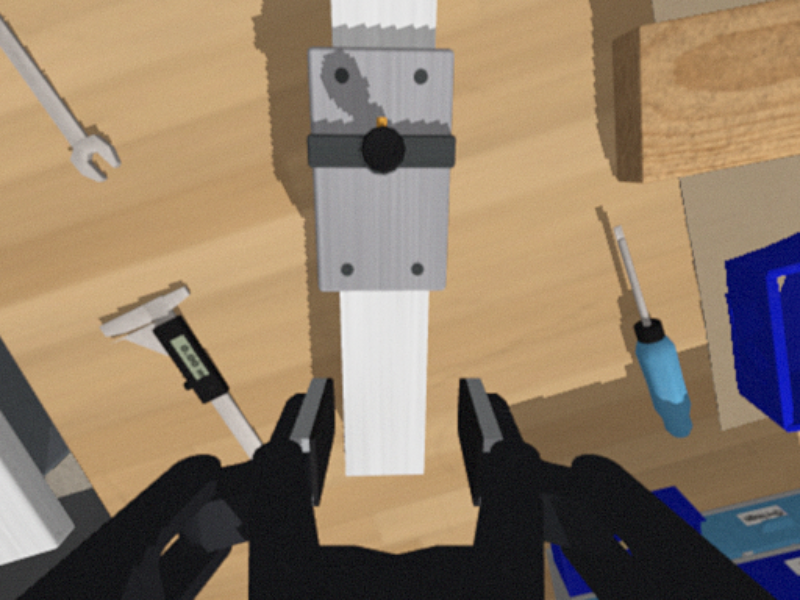

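View pics/s11c.png

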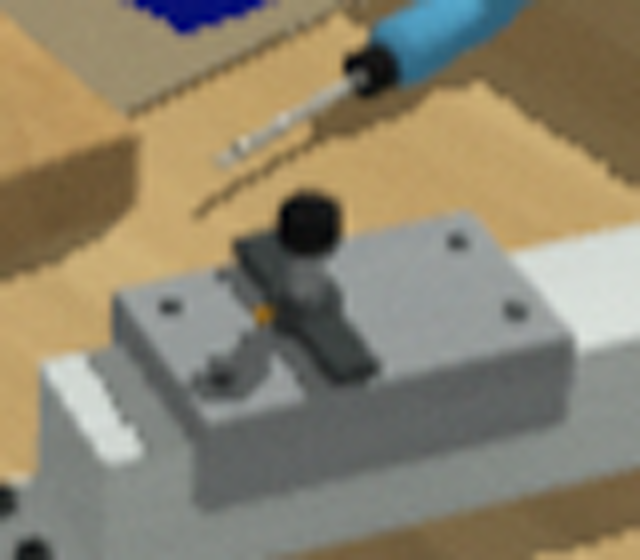

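```bash
python3 - <<'E'
from h import *
def P(s,l,z): return list(C+U*s/1e3+X*l/1e3)+[z]
for tag,f in [('s11',lambda p:((p[0]+.5-250)*8-.5,(p[1]+.5-170)*8-.5)),('w11',lambda p:((p[0]+.5)*1.5625-.5,(p[1]+.5)*1.5625-.5))]:
    c=load(tag); r=76.3; l=-1.3
    for n,q in dict(corner=(r+55,l-41,.078),tailcorner=(r-85,l-41,.078),tailcornerfar=(r-85,l+41,.078),headfar=(r+55,l+41,.078),knobtop=(r,l,.125),knobtop5=(r,l,.130),armendN_m=(r-9,l-42,.088),armendN_p=(r+9,l-42,.088),armend5=(r-9,l-42,.093),armF_m=(r-9,l+42,.088),armF_p=(r+9,l+42,.088)).items():
        print(tag,n,np.round(f(proj(c,P(*q)))))
E
python3 - <<'E'
import sys;sys.path.insert(0,'.')
import cv2
a=cv2.imread('pics/w11.png')[20:200,180:310]; cv2.imwrite('pics/w11z.png',cv2.resize(a,None,fx=3.3,fy=3.3,interpolation=cv2.INTER_CUBIC))
E
```

```text
s11 corner [206. 421.]
s11 tailcorner [578. 327.]
s11 tailcornerfar [465. 199.]
s11 headfar [105. 285.]
s11 knobtop [308. 202.]
s11 knobtop5 [309. 190.]
s11 armendN_m [383. 355.]
s11 armendN_p [334. 367.]
s11 armend5 [383. 343.]
s11 armF_m [273. 220.]
s11 armF_p [226. 231.]
w11 corner [304.  47.]
w11 tailcorner [320. 294.]
w11 tailcornerfar [449. 291.]
w11 headfar [454.  46.]
w11 knobtop [383. 150.]
w11 knobtop5 [383. 150.]
w11 armendN_m [308. 170.]
w11 armendN_p [306. 136.]
w11 armend5 [307. 170.]
w11 armF_m [456. 167.]
w11 armF_p [456. 134.]
```

View pics/w11z.png

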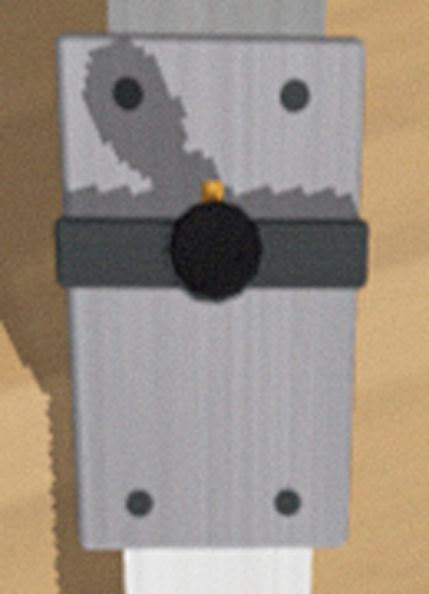

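```bash
python3 - <<'E'
from h import *
t=[]
for s in ['s8','s11']:
    a=cv2.imread(f'pics/{s}.png')[188:228,270:310]; t.append(cv2.resize(a,None,fx=10,fy=10,interpolation=cv2.INTER_NEAREST))
cv2.imwrite('pics/cmp.png',np.hstack(t))
c=load('s11')
def P(s,l,z): return list(C+U*s/1e3+X*l/1e3)+[z]
for n,q in dict(edge1=(67,-42.3,.078),edge2=(86,-42.3,.078),armtop_m=(67.3,-43.3,.088),armtop_p=(85.3,-43.3,.088),armbot_m=(67.3,-43.3,.080),armbot_p=(85.3,-43.3,.080)).items():
    p=proj(c,P(*q)); print(n,round((p[0]-270+.5)*10),round((p[1]-188+.5)*10))
E
```

```text
edge1 276 292
edge2 212 308
armtop_m 279 264
armtop_p 218 280
armbot_m 277 288
armbot_p 217 304
```

View pics/cmp.png

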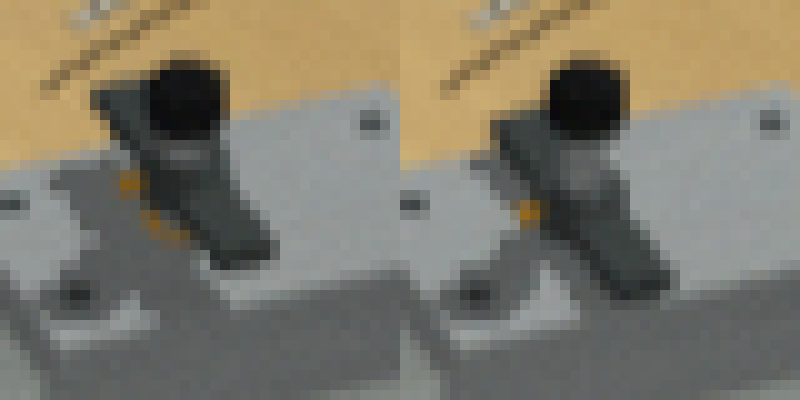

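```bash
python3 -c "
from bench import hand_in
print(hand_in())"
```

```text
the job is handed in; nothing more can be done
None
```

I pushed the gauge by its tail until the rod stood over the bore. I then pressed the knob down until the rod bottomed, and pressed both stop arms down with the fingers astride the knob. I backed the arm off and handed the job in at about 14 s of the 51 s allowed.

**Rod over the bore:** my last measurement put the rod at about 76 mm along the block. The bore is at 75 mm, so the rod is within its roughly ±7 mm clearance.

**Rod down:** the force jumped to 27 N with the fingertips at z = 0.125 m, which is where the knob top should be when the rod is on the bore floor. The knob looks unmoved between the pictures before and after I pressed the stop.

**Stop down:** the stop moved about 10 mm, then held firm at about 30 N, against the 7 N it takes to slide it. In the pictures the near arm's end lies where it should with the stop on the bridge.

**Where the checks were weaker:**
- Separate estimates of the tail's position differed by up to 3 mm.
- Height readings from the scene camera were good only to about 2–3 mm, so "stop seated" rests mainly on the force.
- The tool tilted about 2.5° while working, so the near arm was probably pressed first.

The screwdriver lies where it was in the last pictures. I did not check the tape measure in the last pictures, but the arm never worked near it.

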